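# Right the fallen sample jar and weigh it behind the draught shield

### The arm

A 6-joint arm with a two-finger parallel gripper is mounted at the origin on a cart in front of the work surface, level with it; the furniture and walls round the work are solid. World frame = base frame: x ahead of the robot, y to its left, z up, the work surface at z = 0. Lengths are in mm, angles in rad, forces in N, time in s.
With the tool pointing down it reaches from about 350 to 775 mm from the base axis. Payload 7.3 kg.
Tool frame: the origin (TCP) lies on the centre line of the jaws, within the pads' length; the fingertips stand 22 mm ahead of it and the grasp point (between the pads) lies 3 mm ahead of it; z points along the fingers, y is the direction in which the jaws open and shut (so a half turn about z gives the same grasp; the last joint's range is limited). The gripper opens to 92 mm and grips with 3 to 60 N. Pads are 19 mm wide; open, the fingers measure 130 mm over their backs; the gripper's body (75 mm by 190 mm) begins 47 mm behind the grasp point.
Start: joints at [-1.471, 0.342, 1.524, -0, 1.275, -0.146], TCP at [127.771, -509.232, 248.741] pointing down, gripper open.
Joint ranges: [-2.53, 2.53], [-0.77, 2.02], [0.04, 2.7], [-1, 4.14], [0.28, 2.66], [-3.11, 3.11]. Speed limits (rad/s): [2.57, 2.57, 3.14, 3.14, 3.14, 3.14].

### API

Orientations are given as [roll, pitch, yaw] about the fixed x, y, z axes, in that order (R = Rz(yaw) Ry(pitch) Rx(roll)).
In Python, from plant import bot gives the robot as it stands.
- The arm moves only by the tool play_rows, never from a script. Its argument "moves" is one flat list of numbers, 5 for each row, row after row: the closure in counts, from 0 (fully open) to 255 (shut), then the shift along the tool's x, y, z in mm, then the turn about the tool's z in degrees. A call has 1 to 8 rows; each row is the pose to reach, as a shift and turn from the pose commanded when the call began, along the tool's axes at that moment; what a row does not reach only later rows make up. A row lasts 1/12 s, in which the tool goes at most 41.7 mm and 7.16 degrees, less where a joint would pass 70% of its speed; a pose out of reach is approached as far as the arm can. A call with a gripper value outside its range is refused whole. The fingers move at their own pace and stop on an object; the grip force is fixed at half the most. Time passes only in rows, so rows that repeat a pose let the fingers close. It gives the time, the measured TCP pose, the force and the opening at its end, in the units of the state.
- bot.get_obs(): the state, without advancing time (a new reading comes with each control period).
- bot.capture(name): name is "side" or "top"; returns a dict with "color" (420x560x3 uint8, red, green, blue), "fx", "fy", "cx", "cy" (pixels), "world_to_cam" (4x4, takes a point from world to camera coordinates). Camera axes: x right, y down, z forward; pixel columns grow to the right and rows downward; lengths in mm; the calibration is good to about 2 mm. A picture is of the moment at which its call begins. There is no depth.
- bot.close_job(): hands the job in, once; it reports no verdict.
The state is a dict: "time": time; "joint_positions": joint angles; "dq": joint speeds; "tau": joint torques, N m; "tool_pos": TCP position; "tcp_rot": TCP orientation; "contact_force": force on the tool from outside, world axes, zero at the start; "moment": the same for the moment, N m; "grip_width": finger opening in mm.
Only numpy, scipy, OpenCV 4.12 (cv2) and the standard library are available. Lean on these libraries where they do the work, as an engineer would, in place of code of your own. Each camera call takes 0.05 s, during which the arm holds its last target.

### The job

The small screw-cap sample jar has fallen over on the bench. Stand it upright on the bench and let go of it, then lift it into the open weighing chamber of the balance and set it down gently, upright, in the middle of the pan. Finally slide the glass top of the draught shield fully shut over it; leave the other things on the bench where they stand.

Things in the scene. Friction and masses are not known exactly. Their poses are not given: they have to be found in the camera images.
- sample_jar: White screw-cap jar, the only one lying down. Body 43 mm across; grey cap 45 mm across over the top 17 mm; 72 mm tall in all; about 0.11 kg. Origin: centre of its underside; z axis: from there to the cap, at first level and pointing roughly to the robot's left (+y). Stood up, its origin is at bench height. It rolls if nudged. The bench from x 0.40 to 0.60, y 0.10 to 0.36 m is otherwise clear.
- balance: White laboratory balance with a glass draught shield, fixed to the bench, 302 mm (x) by 194 mm (y), 156 mm high. Origin: on the bench under the pan's axis; x points to its back, z up. Its console (x -150 to -85 mm) faces the robot. The weighing chamber is open at the top only, between the front glass at x = -80 mm, side glasses at y = +/-83 mm and a rear column from x = 80 to 150 mm; glasses, column and the lid's tracks reach up to 156 mm above the bench.
- balance_pan: The balance's round steel pan, 84 mm across, inside the glass chamber. Origin: centre of its upper face, 66 mm above the bench; z up. It rides on a stiff spring (about 0.8 N per mm, 4 mm of travel), and sinks 1 to 2 mm under the jar.
- lid_knob (a point): Middle of the black knob on the chamber's sliding glass top: an upright cylinder 20 mm across and 24 mm tall, from 153 to 177 mm above the bench; this point is 12 mm under the knob's top, 165 mm above the bench. With the top shut the knob stands right over the pan's centre.
- draught_lid (a joint): Slide of the glass top along the balance's x axis, in m: 0 is shut (against the front stop bar), up to 0.150 is open, slid back over the rear column. The plate is 154 mm by 164 mm, its underside 147 mm above the bench, so it passes over the jar on the pan. It starts fairly wide open, moves with about 1 N and stays where it is left.
- short_jar: Standing squat jar, white with a grey cap, 42 mm across, 56 mm tall; a bystander, to be left alone. Origin: centre of its underside.
- beaker: Small glass beaker, 52 mm across, 60 mm tall; a bystander, to be left alone. Origin: centre of its underside.
- measure: Small conical glass measure on a foot, 43 mm across, 76 mm tall; a bystander, to be left alone. Origin: centre of its underside.
- weighing_bottle: Glass weighing bottle with ground lid, 36 mm across, 52 mm tall; a bystander, to be left alone. Origin: centre of its underside.
- dark_vial: Dark brown jar with a black cap, 33 mm across, 58 mm tall; a bystander, to be left alone. Origin: centre of its underside.
- spatula: Slim spatula with a wooden handle lying on the bench, 12 x 181 x 10 mm; a bystander, to be left alone. Origin: centre of its underside.
- cork: Cork, 26 mm across and tall; a bystander, to be left alone. Origin: centre of its underside.

How it is judged (in metres and radians):
On the way, in this order (a step that is already met when the one before it is completed fails the run):
1. the sample jar stands upright on the bench, let go (angle between sample_jar's own z axis and vertical below 0.1 rad and height (world z) of sample_jar between -0.004 and 0.006 m and contact force between the fingers and sample_jar below 0.1 N and linear speed of sample_jar below 0.03 m/s), for 0.2 s.
2. the sample jar stands upright in the middle of the pan, let go (horizontal distance between sample_jar and balance_pan below 0.018 m and angle between sample_jar's own z axis and vertical below 0.1 rad and z of sample_jar in the frame of balance_pan between -0.004 and 0.006 m and contact force between the fingers and sample_jar below 0.1 N), for 0.2 s.
3. the glass top is slid fully shut (value of joint draught_lid below 0.006 m), for 0.2 s.
At the end, for the whole second after the job is handed in: The sample jar stands upright (within 0.1 rad), at rest and released on the balance pan, its centre within 18 mm of the pan's centre, and the glass top of the shield is shut to within 6 mm (all of step 2 and value of joint draught_lid below 0.006 m and linear speed of sample_jar below 0.02 m/s); the robot touches nothing.
It fails at once if the balance pan is overloaded: pressed or struck with more than 20 N (contact force between anything else and balance_pan above 20 N).
It fails at once if the jar is dropped into the balance from more than about 13 mm instead of set down (falls, let go, faster than 0.5 m/s) (linear speed of sample_jar above 0.5 m/s and horizontal distance between sample_jar and balance_pan below 0.06 m and z of sample_jar in the frame of balance_pan between -0.02 and 0.08 m and contact force between the fingers and sample_jar below 0.1 N).
It fails at once if a bystander is shifted by more than 30 mm or knocked over (distance of any of short_jar, beaker, measure, weighing_bottle, dark_vial, spatula, cork from where it was at the start of the episode above 0.03 m or angle between any of short_jar, beaker, measure, weighing_bottle, dark_vial's own z axis and vertical above 0.5 rad).
It also fails if it takes over 67 s, if anything falls off the work surface, if the arm or the gripper's body presses on something with over 40 N, if the wrist force passes 120 N, or if a joint passes its speed limit or range.

## Working session

There is one attempt and no reset: what is moved stays moved. The work goes in short steps, Python scripts to look and compute and a tool call to move; the robot and the scene stay as the last step left them, time stands still between calls to the robot, and variables do not carry over. Pictures are saved under pics/ and viewed, and the job is handed in when it is done.

Besides the shell and the picture viewer there is one more tool, called after "Request:" as name(argument=value, ...) on one line, values as JSON. play_rows: Moves the arm, as the interface text tells. Its arguments: {"type":"object","properties":{"moves":{"type":"array","items":{"type":"number"}}},"required":["moves"]}

```bash
ls; mkdir -p pics
python3 - <<'E'
from plant import bot
import cv2,json,numpy as np
print(bot.get_obs())
for n in("top","side"):
    c=bot.capture(n); cv2.imwrite(f"pics/{n}0.png",c["color"][:,:,::-1])
    print(n,c["fx"],c["fy"],c["cx"],c["cy"]);print(np.round(c["world_to_cam"],4).tolist())
E
```

```text
pics
{'time': 0.0, 'joint_positions': array([-1.47100368e+00,  3.42680958e-01,  1.52501094e+00,  5.09592176e-07,
        1.27542818e+00, -1.46013448e-01]), 'dq': array([ 0.00095361,  0.00132   , -0.00028565,  0.00096245,  0.0012327 ,
       -0.00024908]), 'tau': array([ 1.17739437e-03, -4.31246495e+01, -2.44222856e+01,  7.18026306e-02,
        5.59141603e-02, -1.36496360e-04]), 'tool_pos': array([ 127.72912224, -508.8324877 ,  248.06874905]), 'tcp_rot': array([-3.14008155e+00, -2.22715549e-04,  2.45805782e-01]), 'contact_force': array([-0.24981184, -0.16672835,  0.56275387]), 'moment': array([-0.00865138,  0.01205051,  0.0071413 ]), 'grip_width': 91.85263307438696}
top 484.4240727337828 484.4240727337828 274.82045142019916 202.96418311600019
[[0.0015, -0.9999, 0.0141, 145.5886], [-0.9894, -0.0036, -0.1454, 540.5993], [0.1454, -0.0137, -0.9893, 1248.8055], [0.0, 0.0, 0.0, 1.0]]
side 407.0631943697677 407.0631943697677 270.09425397305074 215.44694884100943
[[-0.3005, -0.9538, -0.0019, 323.158], [-0.7471, 0.2366, -0.6212, 419.2696], [0.5929, -0.1853, -0.7837, 767.1913], [0.0, 0.0, 0.0, 1.0]]
```

View pics/top0.png

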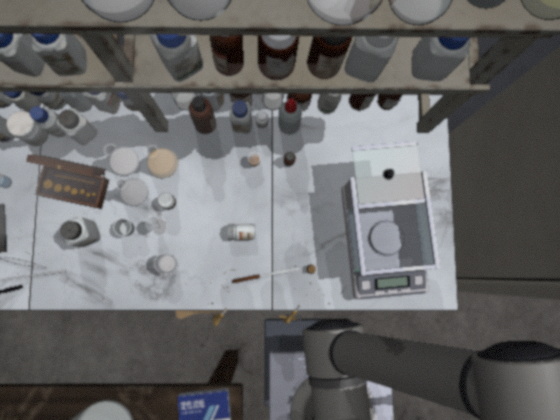

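View pics/side0.png

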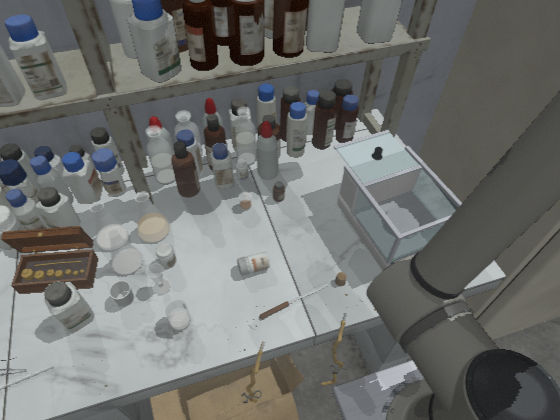

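```bash
cat > h.py <<'E'
import numpy as np,cv2
from plant import bot
def ray(c,u,v,z):
    M=np.array(c["world_to_cam"]);R=M[:3,:3];t=M[:3,3];C=-R.T@t
    d=R.T@np.array([(u-c["cx"])/c["fx"],(v-c["cy"])/c["fy"],1]);return C+d*(z-C[2])/d[2]
def proj(c,p):
    M=np.array(c["world_to_cam"]);q=M[:3,:3]@np.array(p)+M[:3,3]
    return c["fx"]*q[0]/q[2]+c["cx"],c["fy"]*q[1]/q[2]+c["cy"]
def crop(c,name,u0,v0,w,h,s):
    cv2.imwrite("pics/"+name,cv2.resize(c["color"][v0:v0+h,u0:u0+w,::-1],None,fx=s,fy=s,interpolation=cv2.INTER_CUBIC))
E
python3 - <<'E'
from h import *
c=bot.capture("top"); crop(c,"t1.png",200,200,120,90,6); crop(c,"t2.png",330,130,130,170,3.5)
c=bot.capture("side"); crop(c,"s1.png",220,230,130,100,6); crop(c,"s2.png",320,125,150,145,4)
E
```

```text
(no output)
```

View pics/t1.png

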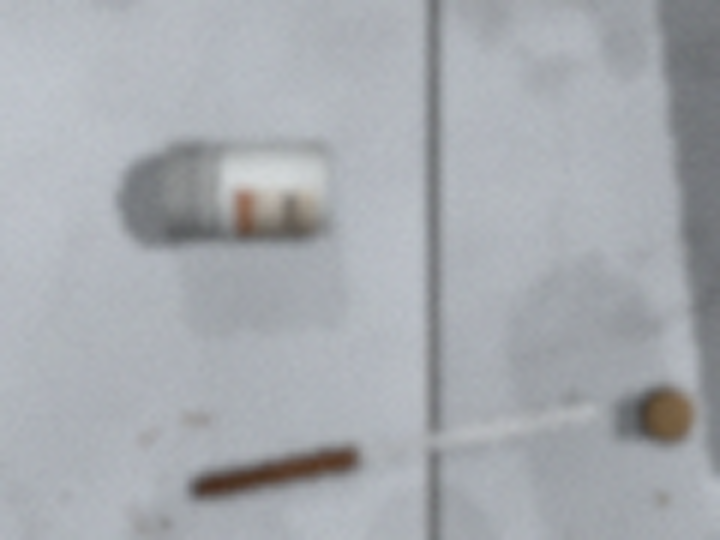

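View pics/t2.png

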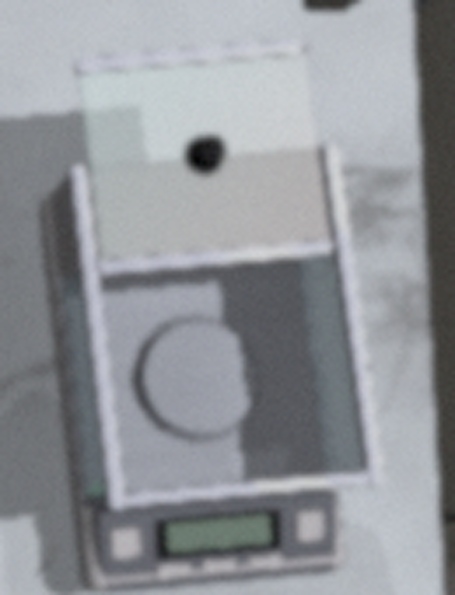

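View pics/s1.png

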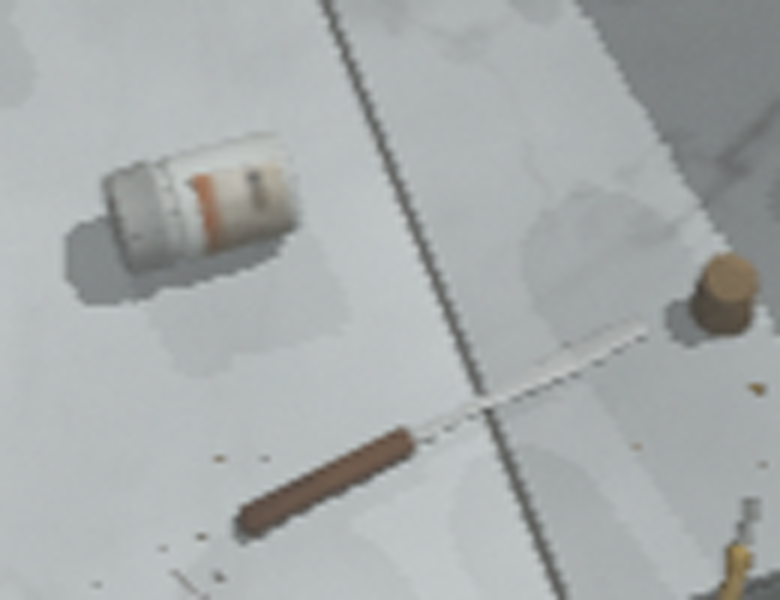

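View pics/s2.png

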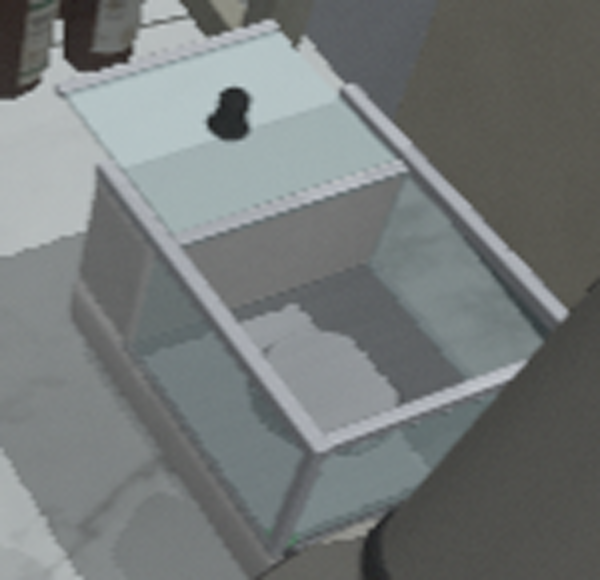

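Run:
```python
from h import *
c=bot.capture("top");s=bot.capture("side")
T=lambda x,y,z,k=3.5,u0=330,v0=130: ray(c,u0+x/k,v0+y/k,z).round(1)
print("frontL",T(115,500,156),"frontR",T(372,482,156),"rearL",T(78,170,156),"rearR",T(330,150,156))
print("pan L,top,bottom",T(135,378,66),T(195,316,66),T(195,440,66))
print("knob",T(205,152,177),"lid edge front",T(105,268,150),T(330,248,150),"rear",T(80,68,150),T(305,48,150))
J=lambda x,y,z:T(x,y,z,6,200,200)
print("jar base",J(328,190,21.5),"cap",J(172,192,21.5),"edges",J(270,143,21.5),J(270,238,21.5))
S=lambda x,y,z,k,u0,v0: ray(s,u0+x/k,v0+y/k,z).round(1)
print("side knob top",S(234,92,177,4,320,125),"FL",S(318,445,156,4,320,125),"pan L/R",S(262,350,66,4,320,125),S(398,405,66,4,320,125))
print("side jar base mid",S(290,183,21.5,6,220,230),"cap mid",S(115,223,21.5,6,220,230), "cap low",S(135,272,2,6,220,230),"base low",S(296,230,2,6,220,230))
```

```text
frontL [356.4 -60.1 156. ] frontR [ 368.8 -235.4  156. ] rearL [583.7 -40.  156. ] rearR [ 598.7 -216.8  156. ]
pan L,top,bottom [445.7 -94.6  66. ] [ 491.8 -140.5   66. ] [ 400.3 -137.6   66. ]
knob [ 592.4 -123.8  177. ] lid edge front [515.7 -58.3 150. ] [ 530.3 -215.7  150. ] rear [658.2 -44.1 150. ] [ 673.6 -204.2  150. ]
jar base [465.1 200.4  21.5] cap [464.  269.7  21.5] edges [486.  226.4  21.5] [443.7 225.9  21.5]
side knob top [ 595.9 -130.1  177. ] FL [352.9 -61.1 156. ] pan L/R [ 479.5 -115.9   66. ] [ 415.6 -174.9   66. ]
side jar base mid [460.  198.3  21.5] cap mid [463.2 270.5  21.5] cap low [450.4 266.8   2. ] base low [449.5 199.2   2. ]
```

```bash
cat >> h.py <<'E'
def d(p,yaw):
    """tool-frame shift+turn from now to world p (TCP), yaw deg"""
    o=bot.get_obs();y=o["tcp_rot"][2];P=np.array(p)-o["tool_pos"]
    R=np.array([[np.cos(y),np.sin(y),0],[np.sin(y),-np.cos(y),0],[0,0,-1]])
    print("now",o["tool_pos"].round(1),np.degrees(o["tcp_rot"]).round(2),"t",round(o["time"],2),"w",round(o["grip_width"],1),"F",o["contact_force"].round(1))
    print("shift",(R.T@P).round(1),"turn",round(-((yaw-np.degrees(y)+180)%360-180),2),"rows",np.linalg.norm(P)/41.7)
E
python3 -c "
from h import *
d((420,-260,249),14.1)"
```

```text
now [ 127.7 -509.1  248.5] [-179.97   -0.     14.08] t 0.3 w 91.8 F [0.4 0.4 0.3]
shift [ 344.1 -170.5   -0.5] turn -0.02 rows 9.209255496677189
```

Request:
play_rows(moves=[0,340,-170,0,-5,0,340,-170,0,-10,0,340,-170,0,-15,0,340,-170,0,-20,0,340,-170,0,-25,0,340,-170,0,-30,0,340,-170,0,-35,0,340,-170,0,-40])

```text
time: 0.97
tool_pos: [381.9, -290.5, 248.9]
tcp_rot: [3.141, 0.0, 0.948]
contact_force: [1.3, -1.2, -0.4]
grip_width: 91.9
```

```bash
python3 -c "
from h import *
d((464,260,160),90)"
```

```text
now [ 381.9 -290.5  248.9] [1.7997e+02 1.0000e-02 5.4320e+01] t 0.97 w 91.9 F [ 1.3 -1.2 -0.4]
shift [ 495.  -254.4   88.9] turn -35.68 rows 13.516328303189013
```

Request:
play_rows(moves=[0,495,-254,0,-5,0,495,-254,0,-10,0,495,-254,0,-15,0,495,-254,0,-20,0,495,-254,0,-25,0,495,-254,0,-30,0,495,-254,0,-35,0,495,-254,0,-35.7])

```text
time: 1.63
tool_pos: [431.2, 39.4, 248.9]
tcp_rot: [3.141, 0.0, 1.572]
contact_force: [1.1, 0.0, 0.1]
grip_width: 92.0
```

```bash
python3 -c "
from h import *
d((464,260,110),90)"
```

```text
now [431.2  39.4 248.9] [1.7996e+02 1.0000e-02 9.0040e+01] t 1.63 w 92.0 F [1.1 0.  0.1]
shift [220.6  32.9 138.9] turn 0.04 rows 6.300895006721548
```

Request:
play_rows(moves=[0,220.6,33,80,0,0,220.6,33,80,0,0,220.6,33,80,0,0,220.6,33,80,0,0,220.6,33,139,0,0,220.6,33,139,0,0,220.6,33,139,0,0,220.6,33,139,0])

```text
time: 2.3
tool_pos: [463.0, 259.5, 105.5]
tcp_rot: [-3.135, 0.002, 1.57]
contact_force: [-0.5, -1.6, 0.3]
grip_width: 91.8
```

```bash
python3 -c "
from h import *
d((464,260,25),90)
c=bot.capture('top'); crop(c,'t3.png',180,160,140,130,5)
c=bot.capture('side'); crop(c,'s3.png',180,180,180,140,4)"
```

```text
now [463.  259.5 105.5] [-1.7962e+02  1.2000e-01  8.9950e+01] t 2.3 w 91.8 F [-0.5 -1.6  0.3]
shift [ 0.5  1.  80.5] turn -0.05 rows 1.9312340426113128
```

View pics/s3.png

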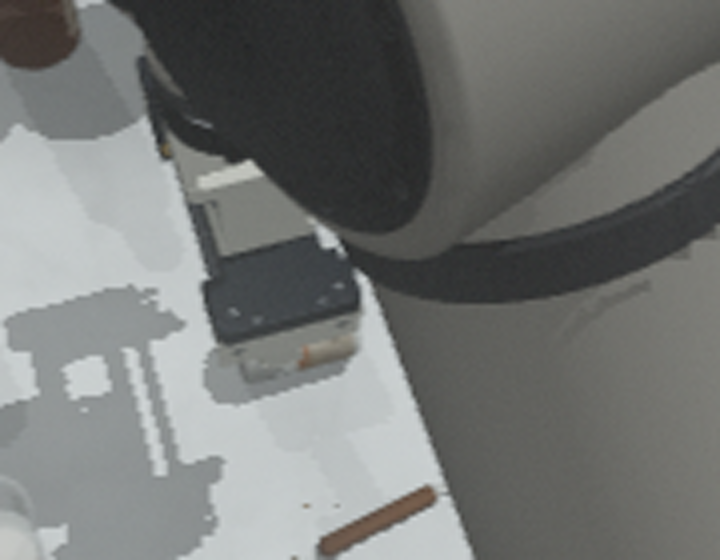

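View pics/t3.png

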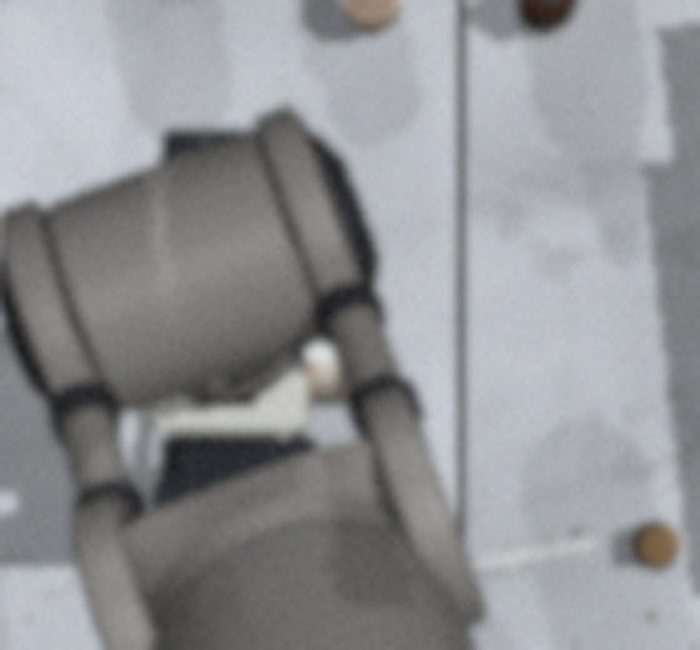

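Request:
play_rows(moves=[0,0.5,1,40,0,0,0.5,1,60,0,0,0.5,1,72,0,0,0.5,1,80,0,0,0.5,1,82,0,0,0.5,1,82,0])

```text
time: 2.9
tool_pos: [467.0, 257.8, 28.7]
tcp_rot: [3.14, -0.0, 1.566]
contact_force: [-0.4, -0.5, -0.1]
grip_width: 91.8
```

```bash
python3 -c "
from h import *
d((464,260,25),90)"
```

```text
now [467.  257.8  28.7] [ 1.7992e+02 -2.0000e-02  8.9730e+01] t 2.9 w 91.8 F [-0.4 -0.5 -0.1]
shift [ 2.2 -3.1  3.7] turn -0.27 rows 0.12526628007245166
```

Request:
play_rows(moves=[0,2,-3,3.7,0,0,2,-3,3.7,0,0,2,-3,3.7,0])

```text
time: 3.15
tool_pos: [463.4, 260.5, 24.7]
tcp_rot: [3.141, -0.0, 1.567]
contact_force: [0.6, -0.8, -0.7]
grip_width: 91.6
```

```bash
python3 -c "
from h import *
d((464,260,25),90)"
```

```text
now [463.4 260.5  24.7] [ 1.7994e+02 -2.0000e-02  8.9800e+01] t 3.15 w 91.6 F [ 0.6 -0.8 -0.7]
shift [-0.5  0.6 -0.3] turn -0.2 rows 0.020910072474075867
```

Request:
play_rows(moves=[145,0,0,0,0,145,0,0,0,0,145,0,0,0,0,145,0,0,0,0,145,0,0,0,0,145,0,0,0,0])

```text
time: 3.65
tool_pos: [463.2, 260.3, 24.0]
tcp_rot: [-3.142, 0.0, 1.567]
contact_force: [0.0, 0.7, 0.4]
grip_width: 56.5
```

```bash
python3 -c "
from h import *
d((464,260,25),90)"
```

```text
now [463.2 260.3  24. ] [-1.800e+02  1.000e-02  8.978e+01] t 3.65 w 56.5 F [0.  0.7 0.4]
shift [-0.3  0.8 -1. ] turn -0.22 rows 0.031607367459701205
```

Request:
play_rows(moves=[145,0,0,0,0,145,0,0,0,0,145,0,0,0,0,145,0,0,0,0,145,0,0,0,0])

```text
time: 4.07
tool_pos: [463.3, 260.3, 23.9]
tcp_rot: [3.142, 0.0, 1.567]
contact_force: [0.1, 0.0, -0.3]
grip_width: 41.8
```

```bash
python3 -c "
from h import *
d((464,260,25),90)"
```

```text
now [463.3 260.3  23.9] [1.800e+02 1.000e-02 8.978e+01] t 4.07 w 41.8 F [ 0.1  0.  -0.3]
shift [-0.3  0.7 -1.1] turn -0.22 rows 0.03146371846127003
```

Request:
play_rows(moves=[145,0,0,0,0,145,0,0,0,0,145,0,0,0,0])

```text
time: 4.32
tool_pos: [463.3, 260.3, 24.0]
tcp_rot: [3.142, 0.0, 1.567]
contact_force: [0.0, -0.0, -0.1]
grip_width: 41.8
```

```bash
python3 -c "
from h import *
d((464,260,25),90)
c=bot.capture('top'); crop(c,'t4.png',180,160,140,130,5)
c=bot.capture('side'); crop(c,'s4.png',200,200,130,100,6)"
```

```text
now [463.3 260.3  24. ] [180.     0.    89.78] t 4.32 w 41.8 F [ 0.  -0.  -0.1]
shift [-0.3  0.7 -1. ] turn -0.22 rows 0.03086499616424169
```

View pics/s4.png

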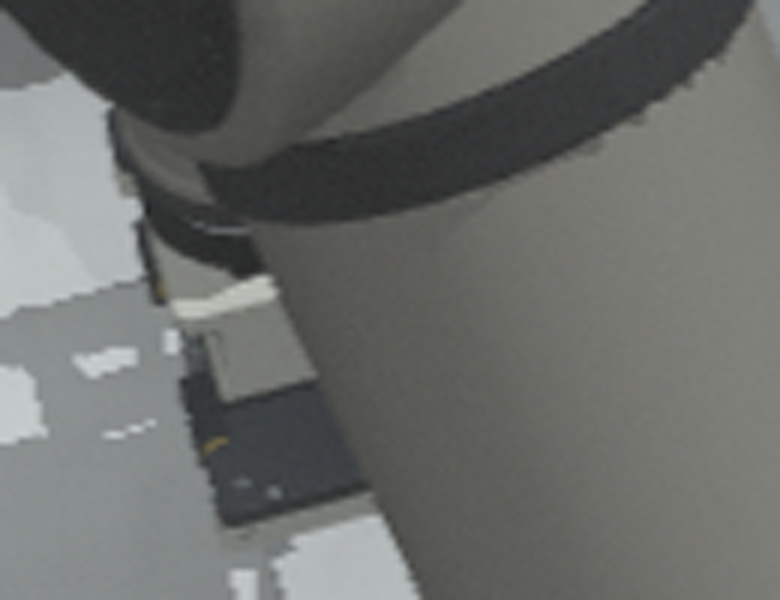

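View pics/t4.png

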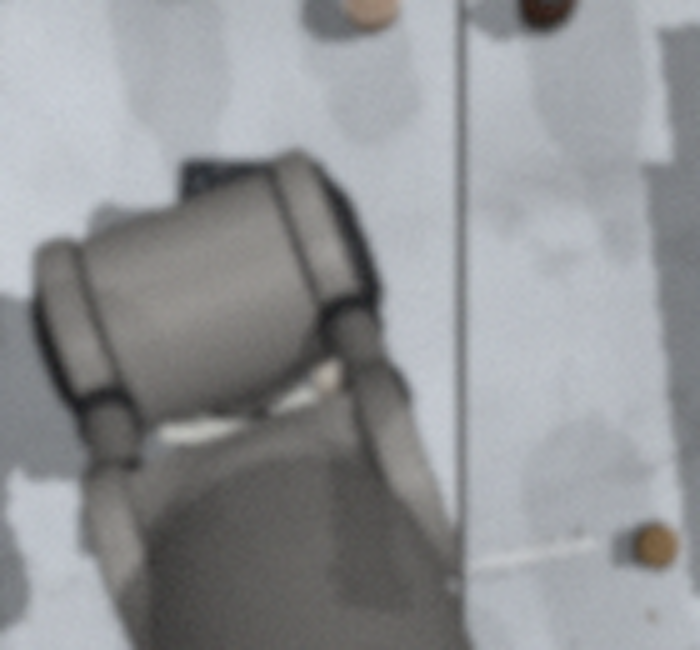

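Request:
play_rows(moves=[165,0,0,0,0,165,0,0,0,0,165,0,0,0,0,165,0,0,0,0])

```text
time: 4.75
tool_pos: [463.3, 260.3, 24.0]
tcp_rot: [3.142, 0.0, 1.567]
contact_force: [1.1, -0.0, -0.1]
grip_width: 42.1
```

```bash
python3 -c "
import numpy as np
for t in range(0,95,5):
  a=np.radians(t);print(t,(61*(np.cos(a)-1)-21*np.sin(a)).round(1),(61*np.sin(a)+21*(np.cos(a)-1)).round(1))"
```

```text
0 0.0 0.0
5 -2.1 5.2
10 -4.6 10.3
15 -7.5 15.1
20 -10.9 19.6
25 -14.6 23.8
30 -18.7 27.7
35 -23.1 31.2
40 -27.8 34.3
45 -32.7 37.0
50 -37.9 39.2
55 -43.2 41.0
60 -48.7 42.3
65 -54.3 43.2
70 -59.9 43.5
75 -65.5 43.4
80 -71.1 42.7
85 -76.6 41.6
90 -82.0 40.0
```

Request:
play_rows(moves=[165,-2.1,0,-5.2,0,165,-4.6,0,-10.2,0,165,-7.5,0,-15,0,165,-10.9,0,-19.4,0,165,-14.6,0,-23.5,0,165,-18.7,0,-27.2,0,165,-23.1,0,-30.7,0,165,-23.1,0,-30.7,0])

```text
time: 5.42
tool_pos: [463.5, 236.5, 55.4]
tcp_rot: [3.141, -0.0, 1.566]
contact_force: [0.6, 0.2, -1.4]
grip_width: 41.9
```

```bash
python3 -c "
from h import *
d((464,260,25),90)
c=bot.capture('top'); crop(c,'t5.png',180,160,140,130,5)
c=bot.capture('side'); crop(c,'s5.png',180,180,160,120,5)"
```

```text
now [463.5 236.5  55.4] [179.95  -0.    89.75] t 5.42 w 41.9 F [ 0.6  0.2 -1.4]
shift [23.5  0.4 30.4] turn -0.25 rows 0.9226581136492286
```

View pics/s5.png

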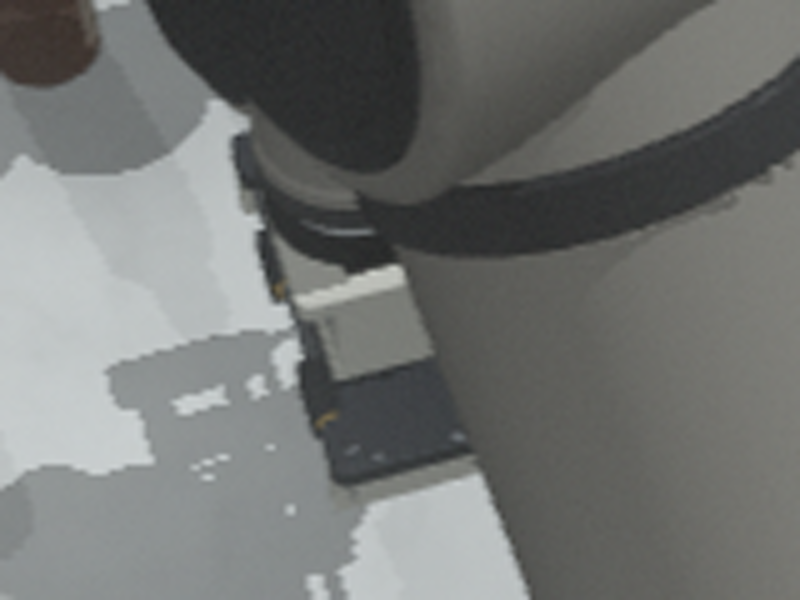

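View pics/t5.png

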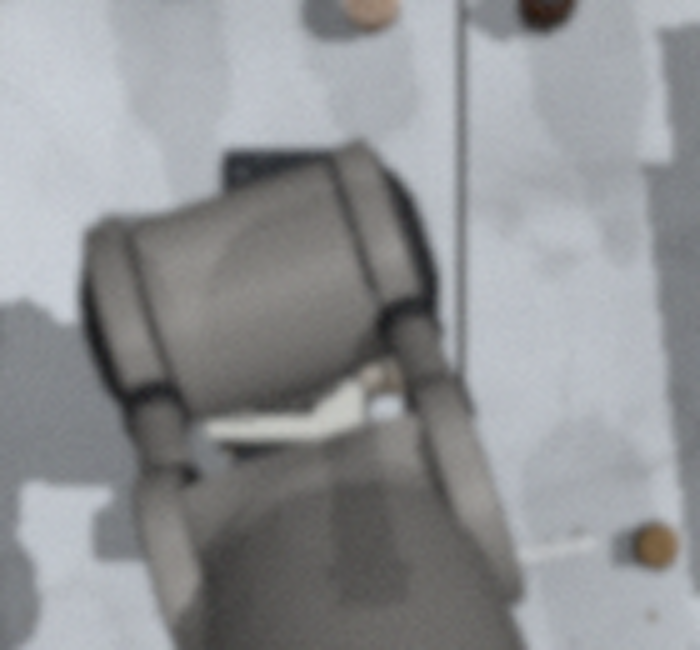

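Request:
play_rows(moves=[165,0,0,-40,0,165,0,0,-80,0,165,0,0,-120,0,165,0,0,-150,0,165,0,0,-150,0,165,0,0,-150,0])

```text
time: 6.02
tool_pos: [463.8, 237.6, 206.0]
tcp_rot: [3.138, -0.001, 1.567]
contact_force: [-0.6, -0.9, -0.7]
grip_width: 41.8
```

```bash
python3 -c "
from h import *
d((464,260,25),90);print(bot.get_obs()['moment'])
c=bot.capture('top'); crop(c,'t6.png',180,160,140,130,5)
c=bot.capture('side'); crop(c,'s6.png',180,130,160,120,5)"
```

```text
now [463.8 237.6 206. ] [ 1.7981e+02 -7.0000e-02  8.9790e+01] t 6.02 w 41.8 F [-0.6 -0.9 -0.7]
shift [ 22.4   0.2 181. ] turn -0.21 rows 4.374128511253299
[-0.02695519 -0.05813654  0.00076819]
```

View pics/s6.png

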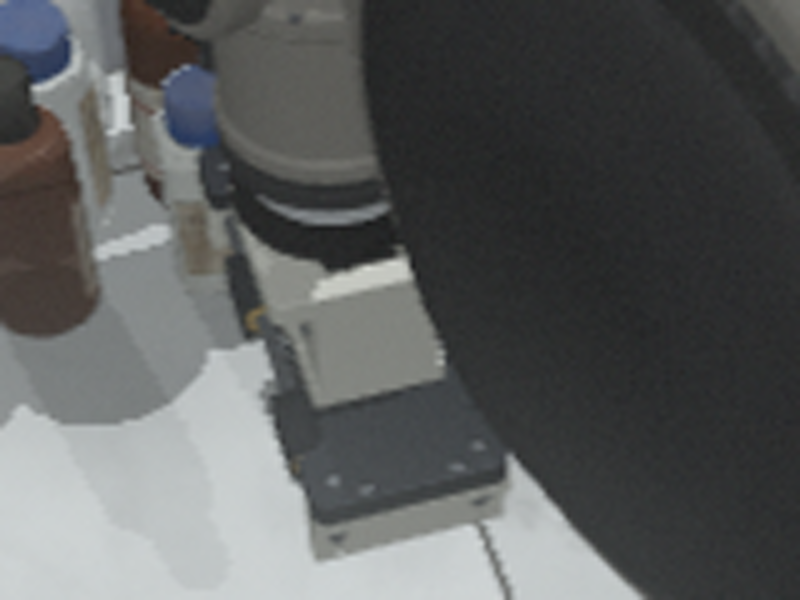

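View pics/t6.png

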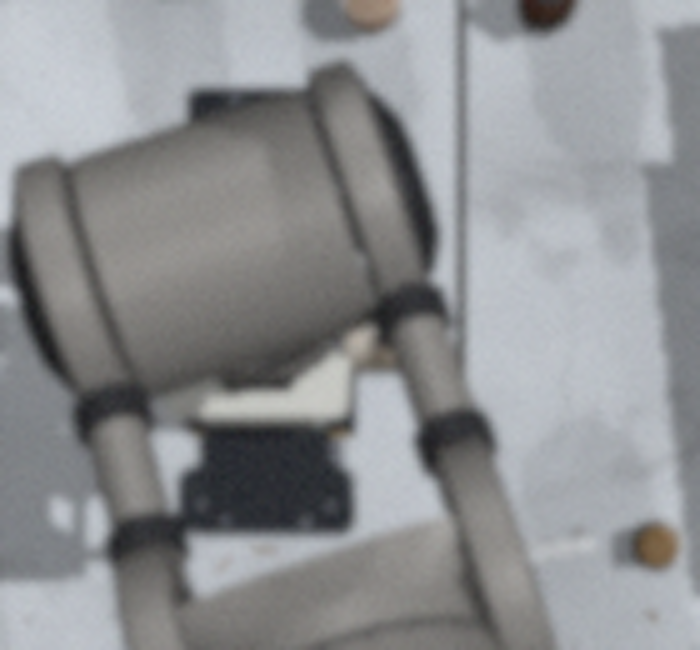

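Request:
play_rows(moves=[165,0,0,0,-7,165,0,0,0,-14,165,0,0,0,-21,165,0,0,0,-28,165,0,0,0,-35,165,0,0,0,-42,165,0,0,0,-49,165,0,0,0,-56])

```text
time: 6.78
tool_pos: [462.1, 236.9, 202.3]
tcp_rot: [-3.138, -0.003, 2.55]
contact_force: [0.4, 0.4, 0.0]
grip_width: 41.7
```

Request:
play_rows(moves=[165,0,0,0,-7,165,0,0,0,-14,165,0,0,0,-21,165,0,0,0,-28,165,0,0,0,-35,165,0,0,0,-42,165,0,0,0,-49,165,0,0,0,-56])

```text
time: 7.45
tool_pos: [462.1, 236.9, 202.3]
tcp_rot: [3.141, -0.005, -2.755]
contact_force: [0.4, 0.2, -1.2]
grip_width: 42.0
```

Request:
play_rows(moves=[165,0,0,0,-7,165,0,0,0,-14,165,0,0,0,-21,165,0,0,0,-28,165,0,0,0,-35,165,0,0,0,-42,165,0,0,0,-49,165,0,0,0,-56])

```text
time: 8.12
tool_pos: [462.1, 236.9, 202.3]
tcp_rot: [3.138, -0.003, -1.778]
contact_force: [0.1, -0.4, -0.6]
grip_width: 41.7
```

Request:
play_rows(moves=[165,0,0,0,-7,165,0,0,0,-12,165,0,0,0,-12])

```text
time: 8.37
tool_pos: [462.2, 236.9, 202.5]
tcp_rot: [3.137, -0.002, -1.571]
contact_force: [-0.3, 0.7, -2.0]
grip_width: 41.8
```

```bash
python3 -c "
from h import *
d((464,260,25),270);print(bot.get_obs()['moment'])
c=bot.capture('top'); crop(c,'t7.png',180,160,140,130,5)
c=bot.capture('side'); crop(c,'s7.png',180,130,160,120,5)"
```

```text
now [462.2 236.9 202.5] [ 1.7976e+02 -9.0000e-02 -9.0040e+01] t 8.37 w 41.8 F [-0.3  0.7 -2. ]
shift [-23.1  -1.8 177.5] turn -0.04 rows 4.291625575848065
[ 0.14204392 -0.0240074  -0.0050998 ]
```

View pics/s7.png

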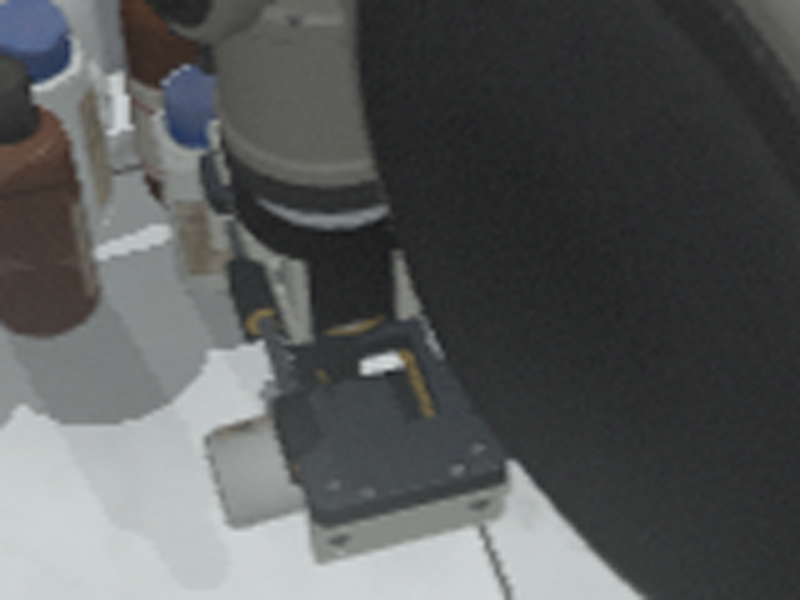

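View pics/t7.png

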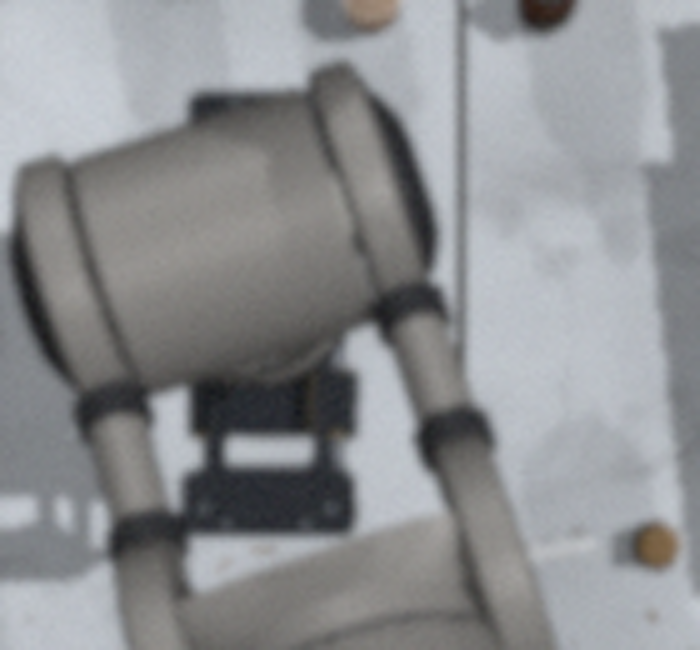

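Request:
play_rows(moves=[165,0,0,40,0,165,0,0,80,0,165,0,0,115,0,165,0,0,135,0,165,0,0,145,0,165,0,0,145,0,155,0,0,145,0,145,0,0,145,0])

```text
time: 9.13
tool_pos: [464.2, 237.6, 61.1]
tcp_rot: [-3.139, 0.001, -1.575]
contact_force: [-0.3, 0.9, -0.6]
grip_width: 41.9
```

Request:
play_rows(moves=[142,0,0,0,0,142,0,0,0,0,140,0,0,0,0,140,0,0,0,0])

```text
time: 9.47
tool_pos: [463.4, 237.4, 60.3]
tcp_rot: [-3.14, 0.0, -1.575]
contact_force: [0.6, -0.1, -0.3]
grip_width: 41.9
```

```bash
python3 -c "
from h import *
d((464,260,25),270);print(bot.get_obs()['moment'])
c=bot.capture('side'); crop(c,'s8.png',180,180,160,120,5)"
```

```text
now [463.4 237.4  60.3] [-1.7993e+02  2.0000e-02 -9.0220e+01] t 9.47 w 41.9 F [ 0.6 -0.1 -0.3]
shift [-22.7  -0.5  35.3] turn -0.22 rows 1.006538862137813
[ 0.16177413 -0.02666011  0.07475253]
```

View pics/s8.png

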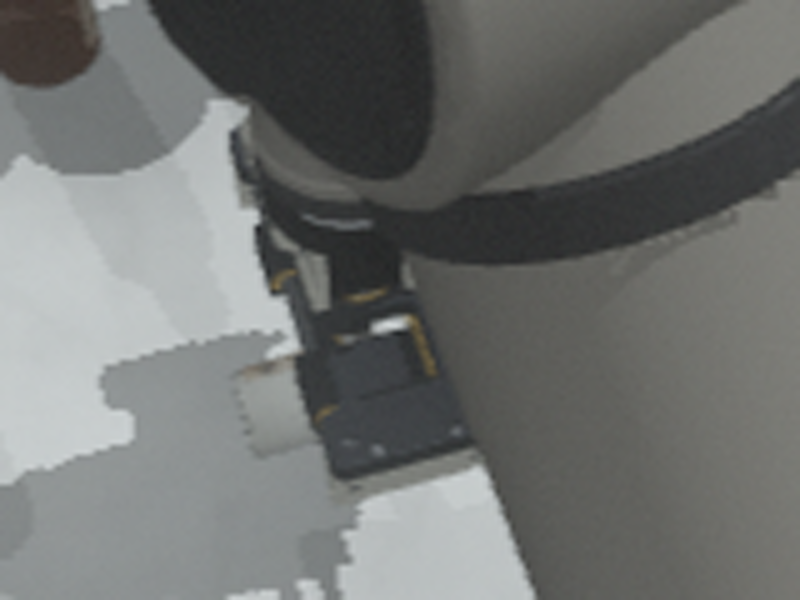

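Still level. Loosen slowly.

Request:
play_rows(moves=[139,0,0,0,0,139,0,0,0,0,138,0,0,0,0,138,0,0,0,0])

```text
time: 9.85
tool_pos: [463.1, 237.2, 59.6]
tcp_rot: [3.141, -0.0, -1.575]
contact_force: [0.1, 0.3, -1.2]
grip_width: 42.5
```

```bash
python3 -c "
from h import *
d((464,260,25),270);print(bot.get_obs()['moment'])
c=bot.capture('side'); crop(c,'s9.png',200,220,100,80,6)"
```

```text
now [463.1 237.2  59.6] [ 1.7999e+02 -1.0000e-02 -9.0220e+01] t 9.85 w 42.5 F [ 0.1  0.3 -1.2]
shift [-22.8  -0.8  34.6] turn -0.22 rows 0.9944782638392462
[ 0.10833749 -0.07828408 -0.03517249]
```

View pics/s9.png

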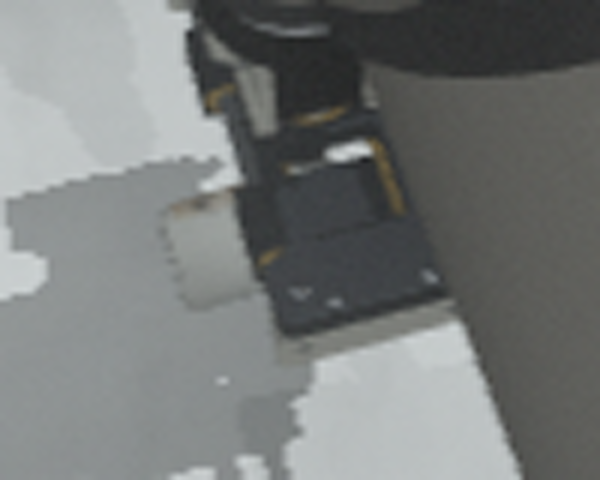

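Request:
play_rows(moves=[137,0,0,0,0,137,0,0,0,0,136,0,0,0,0,136,0,0,0,0])

```text
time: 10.23
tool_pos: [463.2, 237.2, 59.7]
tcp_rot: [-3.142, -0.0, -1.575]
contact_force: [-0.4, 0.5, -0.9]
grip_width: 43.1
```

```bash
python3 -c "
from h import *
d((464,260,25),270);print(bot.get_obs()['moment'])
c=bot.capture('side'); crop(c,'s10.png',200,220,100,80,6)"
```

```text
now [463.2 237.2  59.7] [-180.     -0.    -90.22] t 10.23 w 43.1 F [-0.4  0.5 -0.9]
shift [-22.8  -0.7  34.7] turn -0.22 rows 0.9951760036559606
[ 0.19154008 -0.03544472 -0.02132549]
```

View pics/s10.png

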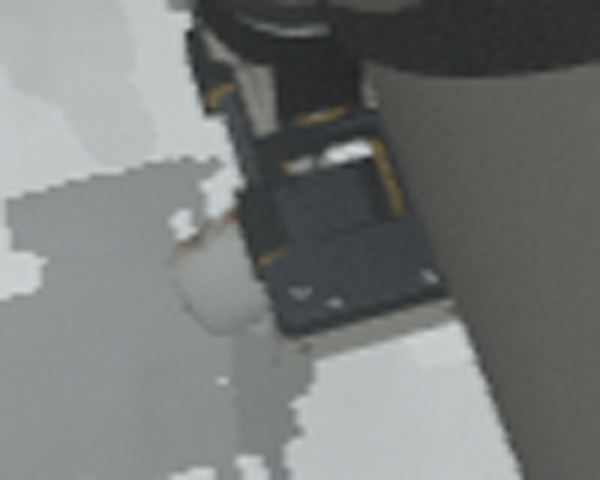

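Request:
play_rows(moves=[136,0,0,-3,0,136,0,0,-6,0,136,0,0,-6,0,136,0,0,-6,0])

```text
time: 10.62
tool_pos: [463.4, 237.3, 66.0]
tcp_rot: [-3.141, 0.0, -1.575]
contact_force: [0.3, -0.2, -1.5]
grip_width: 43.0
```

```bash
python3 -c "
from h import *
d((464,260,25),270);print(bot.get_obs()['moment'])
c=bot.capture('side'); crop(c,'s11.png',200,220,100,80,6)"
```

```text
now [463.4 237.3  66. ] [-1.7996e+02  1.0000e-02 -9.0220e+01] t 10.62 w 43.0 F [ 0.3 -0.2 -1.5]
shift [-22.7  -0.5  41. ] turn -0.22 rows 1.1246362696817018
[ 0.16751848 -0.03932973  0.00899743]
```

View pics/s11.png

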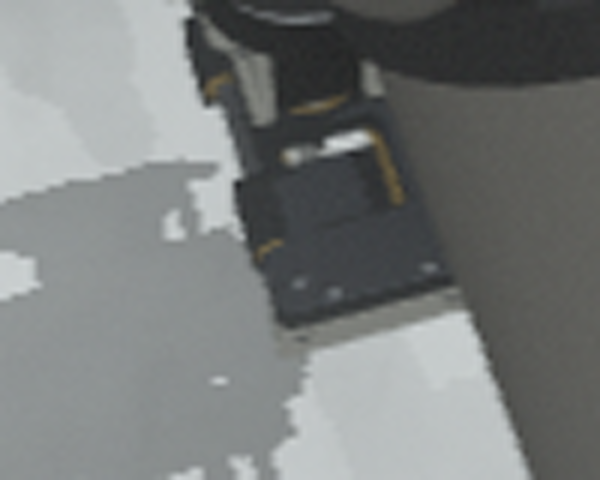

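Request:
play_rows(moves=[136,0,0,1,0,136,0,0,2,0,136,0,0,3,0,136,0,0,4,0,136,0,0,4,0])

```text
time: 11.08
tool_pos: [463.0, 237.2, 61.3]
tcp_rot: [3.141, -0.0, -1.575]
contact_force: [0.1, -0.4, -1.6]
grip_width: 42.9
```

```bash
python3 -c "
from h import *
d((464,260,25),270);print(bot.get_obs()['moment'])"
```

```text
now [463.  237.2  61.3] [ 1.7997e+02 -2.0000e-02 -9.0220e+01] t 11.08 w 42.9 F [ 0.1 -0.4 -1.6]
shift [-22.8  -0.9  36.3] turn -0.22 rows 1.0295726440544575
[ 0.14895903 -0.071241   -0.03373675]
```

Request:
play_rows(moves=[136,0,0,1,0,136,0,0,2,0,136,0,0,2,0])

```text
time: 11.33
tool_pos: [463.0, 237.2, 59.4]
tcp_rot: [3.141, -0.0, -1.575]
contact_force: [0.0, -0.2, -0.9]
grip_width: 42.9
```

Request:
play_rows(moves=[136,0,0,1,0,136,0,0,2,0,136,0,0,2,0])

```text
time: 11.58
tool_pos: [463.3, 237.2, 57.9]
tcp_rot: [-3.141, -0.0, -1.575]
contact_force: [-0.8, -1.1, 1.8]
grip_width: 42.7
```

Request:
play_rows(moves=[132,0,0,0,0,128,0,0,0,0,120,0,0,0,0,110,0,0,0,0,90,0,0,0,0,40,0,0,0,0,0,0,0,0,0,0,0,0,0,0])

```text
time: 12.25
tool_pos: [463.2, 237.2, 57.7]
tcp_rot: [3.142, -0.0, -1.575]
contact_force: [0.5, 0.2, -0.1]
grip_width: 74.2
```

```bash
python3 -c "
from h import *
d((464,260,25),270);print(bot.get_obs()['moment'])
c=bot.capture('side'); crop(c,'s12.png',200,200,130,100,6)"
```

```text
now [463.2 237.2  57.7] [180.    -0.   -90.22] t 12.25 w 74.2 F [ 0.5  0.2 -0.1]
shift [-22.8  -0.7  32.7] turn -0.22 rows 0.9549466482859104
[ 0.12302176 -0.0222619  -0.02748822]
```

View pics/s12.png

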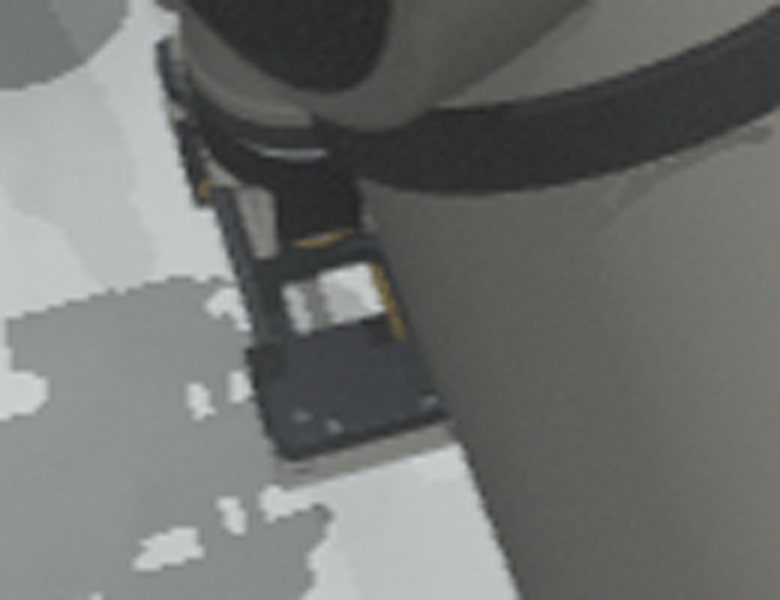

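Request:
play_rows(moves=[0,0,0,0,0,0,0,0,0,0,0,0,0,-10,0,0,0,0,-30,0,0,0,0,-60,0,0,0,0,-100,0,0,0,0,-140,0,0,0,0,-160,0])

```text
time: 12.97
tool_pos: [464.4, 237.7, 223.3]
tcp_rot: [-3.135, 0.002, -1.574]
contact_force: [1.0, 0.3, 0.2]
grip_width: 91.9
```

Request:
play_rows(moves=[0,40,0,0,7,0,80,0,0,14,0,120,0,0,21,0,150,0,0,28,0,150,0,0,35,0,150,0,0,42])

```text
time: 13.47
tool_pos: [462.6, 85.4, 218.6]
tcp_rot: [-3.141, 0.0, -2.317]
contact_force: [0.9, -0.2, 0.1]
grip_width: 91.8
```

```bash
python3 -c "
from h import *
d((464,260,25),270)
c=bot.capture('side'); crop(c,'s13.png',180,190,140,110,5)
c=bot.capture('top'); crop(c,'t13.png',180,170,140,110,5)"
```

```text
now [462.6  85.4 218.6] [-1.7996e+02  3.0000e-02 -1.3277e+02] t 13.47 w 91.8 F [ 0.9 -0.2  0.1]
shift [-129.1  117.5  193.6] turn -42.77 rows 6.252751771503295
```

View pics/s13.png

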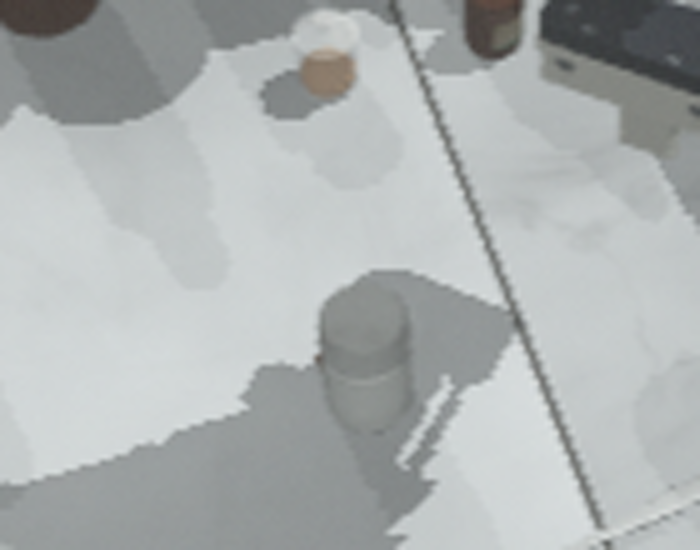

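View pics/t13.png

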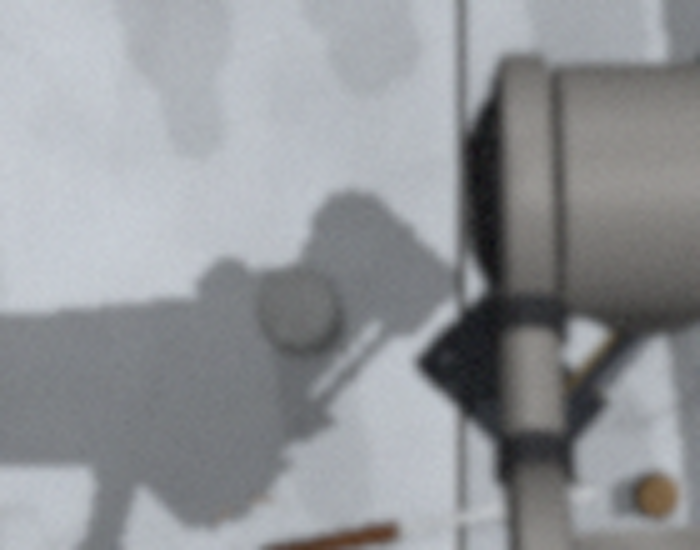

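```bash
python3 -c "
from h import *
c=bot.capture('top');s=bot.capture('side')
print(ray(c,180+298/5,170+308/5,72),ray(s,180+365/5,190+324/5,72))
d((463.5,236,218.6),184.9)"
```

```text
[460.80339318 237.58725597  72.        ] [455.02601554 236.57420091  72.        ]
now [462.6  87.3 218.2] [-1.7997e+02  2.0000e-02 -1.3198e+02] t 13.67 w 91.9 F [-0.6 -0.1  0.3]
shift [-111.1   98.7   -0.4] turn 43.12 rows 3.5650089944983874
```

Request:
play_rows(moves=[0,-111,100,0,7,0,-111,100,0,14,0,-111,100,0,21,0,-111,100,0,28,0,-111,100,0,35,0,-111,100,0,42,0,-111,100,0,43,0,-111,100,0,43])

```text
time: 14.33
tool_pos: [462.7, 237.5, 217.7]
tcp_rot: [-3.141, -0.0, -3.055]
contact_force: [-0.3, -0.8, -0.2]
grip_width: 91.9
```

```bash
python3 -c "
from h import *
d((461,237,110),184.9)"
```

```text
now [462.7 237.5 217.7] [-1.7999e+02 -1.0000e-02 -1.7505e+02] t 14.33 w 91.9 F [-0.3 -0.8 -0.2]
shift [  1.8  -0.4 107.7] turn 0.05 rows 2.5830934479274545
```

Request:
play_rows(moves=[0,1.8,0,40,0,0,1.8,0,80,0,0,1.8,0,110,0,0,1.8,0,130,0,0,1.8,0,145,0,0,1.8,0,153,0,0,1.8,0,155,0,0,1.8,0,155,0])

```text
time: 15.0
tool_pos: [461.4, 236.6, 62.7]
tcp_rot: [-3.141, -0.0, -3.056]
contact_force: [-0.6, 0.7, -0.7]
grip_width: 92.2
```

```bash
python3 -c "
from h import *
d((461,237,62),184.9)"
```

```text
now [461.4 236.6  62.7] [-1.7999e+02 -1.0000e-02 -1.7510e+02] t 15.0 w 92.2 F [-0.6  0.7 -0.7]
shift [0.4 0.4 0.7] turn 0.0 rows 0.022503737349630674
```

Request:
play_rows(moves=[100,0,0,1,0,125,0,0,1,0,150,0,0,1,0,150,0,0,1,0,150,0,0,1,0,150,0,0,1,0,150,0,0,1,0,150,0,0,1,0])

```text
time: 15.67
tool_pos: [461.4, 236.5, 61.8]
tcp_rot: [-3.142, 0.0, -3.058]
contact_force: [-0.1, -1.1, 0.5]
grip_width: 43.3
```

Request:
play_rows(moves=[160,0,0,0,0,160,0,0,0,0,160,0,0,0,0,160,0,0,0,0])

```text
time: 16.0
tool_pos: [461.4, 236.5, 61.7]
tcp_rot: [3.142, 0.0, -3.058]
contact_force: [-0.6, 0.6, 1.3]
grip_width: 42.4
```

```bash
python3 -c "
from h import *
d((461,237,62),184.9)"
```

```text
now [461.4 236.5  61.7] [ 1.8000e+02  1.0000e-02 -1.7522e+02] t 16.0 w 42.4 F [-0.6  0.6  1.3]
shift [ 0.3  0.5 -0.3] turn -0.12 rows 0.015592977845506827
```

Request:
play_rows(moves=[160,0,0,-15,0,160,0,0,-40,0,160,0,0,-80,0,160,0,0,-120,0,160,0,0,-160,0,160,0,0,-185,0,160,0,0,-190,0])

```text
time: 16.58
tool_pos: [463.0, 237.0, 256.7]
tcp_rot: [3.14, 0.009, -3.058]
contact_force: [-0.0, 0.0, -1.0]
grip_width: 42.0
```

```bash
python3 -c "
from h import *
d((447,-140,251),184.9)
c=bot.capture('side'); crop(c,'s14.png',160,100,200,160,4)"
```

```text
now [463.  237.  256.7] [ 179.89    0.49 -175.21] t 16.58 w 42.0 F [-0.  0. -1.]
shift [  47.4 -374.4    5.7] turn -0.11 rows 9.051142325216214
```

View pics/s14.png

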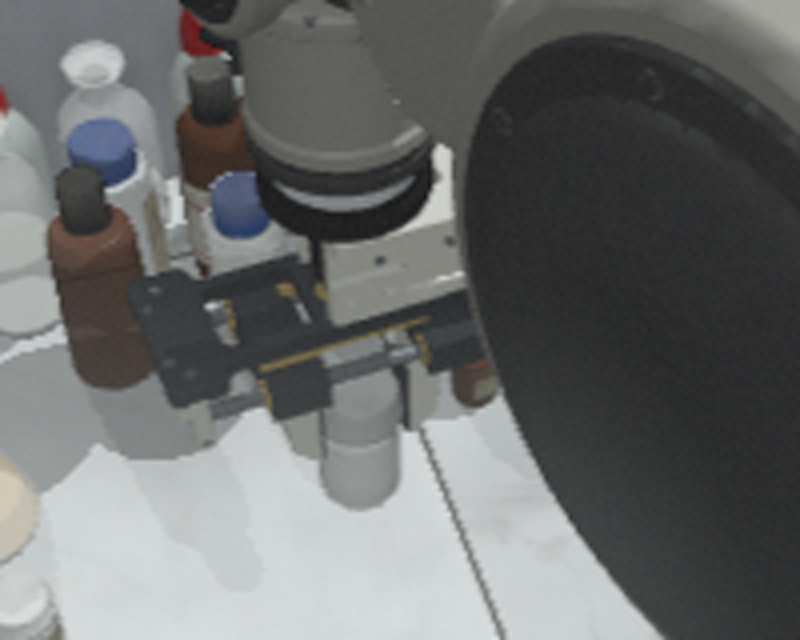

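Jar held upright between the fingers. Move over the balance.

Request:
play_rows(moves=[160,47,-374,0,0,160,47,-374,0,0,160,47,-374,0,0,160,47,-374,0,0,160,47,-374,0,0,160,47,-374,0,0,160,47,-374,0,0,160,47,-374,0,0])

```text
time: 17.3
tool_pos: [446.0, -98.1, 249.6]
tcp_rot: [3.14, -0.003, -3.058]
contact_force: [1.7, -0.6, -1.1]
grip_width: 42.0
```

```bash
python3 -c "
from h import *
d((447,-140,251),184.9)"
```

```text
now [446.  -98.1 249.6] [ 179.91   -0.19 -175.21] t 17.3 w 42.0 F [ 1.7 -0.6 -1.1]
shift [  2.5 -41.8  -1.4] turn -0.11 rows 1.0048091073756127
```

Request:
play_rows(moves=[160,2,-20,0,0,160,2,-36,0,0,160,2,-36,0,0,160,2,-36,0,0])

```text
time: 17.63
tool_pos: [447.6, -132.7, 249.8]
tcp_rot: [3.139, -0.003, -3.06]
contact_force: [-1.2, 1.5, -1.5]
grip_width: 42.1
```

```bash
python3 -c "
from h import *
d((447,-140,251),184.9)
c=bot.capture('top'); crop(c,'t15.png',330,130,130,170,3.5)
c=bot.capture('side'); crop(c,'s15.png',300,80,190,150,4)"
```

```text
now [ 447.6 -132.7  249.8] [ 179.88   -0.18 -175.33] t 17.63 w 42.1 F [-1.2  1.5 -1.5]
shift [ 1.2 -7.2 -1.2] turn -0.23 rows 0.17775767999278136
```

View pics/t15.png

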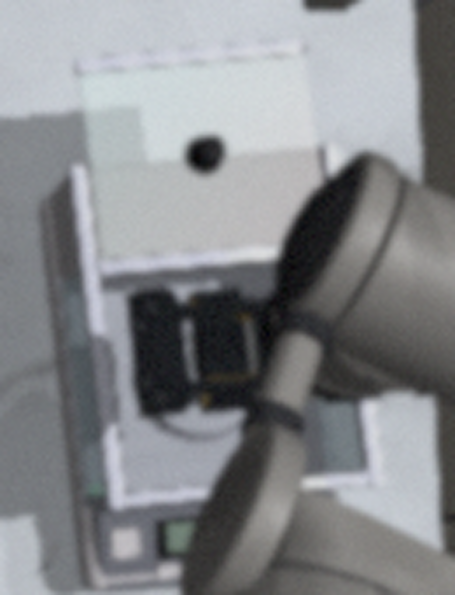

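View pics/s15.png

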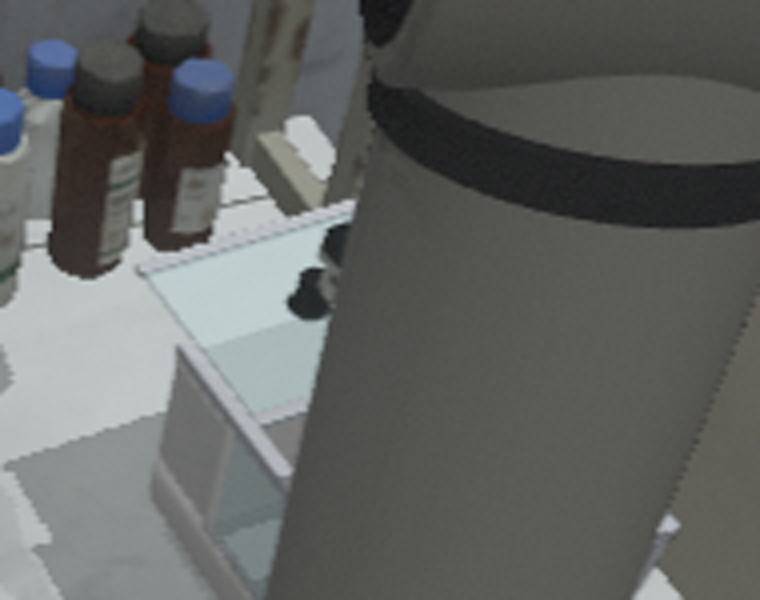

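Request:
play_rows(moves=[160,1,-7,0,0,160,1,-7,20,0,160,1,-7,45,0,160,1,-7,70,0,160,1,-7,90,0,160,1,-7,104,0,160,1,-7,112,0,160,1,-7,112,0])

```text
time: 18.4
tool_pos: [447.3, -138.8, 138.3]
tcp_rot: [3.14, -0.003, -3.057]
contact_force: [0.1, -0.4, -1.5]
grip_width: 42.0
```

```bash
python3 -c "
from h import *
d((447,-140,127.5),184.9)"
```

```text
now [ 447.3 -138.8  138.3] [ 1.7991e+02 -1.5000e-01 -1.7515e+02] t 18.4 w 42.0 F [ 0.1 -0.4 -1.5]
shift [ 0.4 -1.2 10.8] turn -0.05 rows 0.2602111409337503
```

Request:
play_rows(moves=[160,0,-1,3,0,160,0,-1,6,0,160,0,-1,8,0,160,0,-1,9,0,160,0,-1,9,0])

```text
time: 18.82
tool_pos: [448.3, -140.7, 130.9]
tcp_rot: [-3.141, 0.0, -3.058]
contact_force: [0.7, 0.1, -1.5]
grip_width: 41.9
```

Request:
play_rows(moves=[160,0,0,0.5,0,160,0,0,1,0,160,0,0,1.5,0,160,0,0,1.5,0])

```text
time: 19.15
tool_pos: [448.2, -140.6, 129.2]
tcp_rot: [-3.141, 0.0, -3.058]
contact_force: [0.3, -0.3, -0.9]
grip_width: 42.1
```

```bash
python3 -c "
from h import *
d((447,-140,127.5),184.9)"
```

```text
now [ 448.2 -140.6  129.2] [-179.99    0.   -175.22] t 19.15 w 42.1 F [ 0.3 -0.3 -0.9]
shift [1.1 0.7 1.7] turn -0.12 rows 0.051970963534927916
```

Request:
play_rows(moves=[160,1,0.5,1,0,160,1,0.5,2,0,160,1,0.5,2.5,0,160,1,0.5,2.5,0,160,1,0.5,2.5,0])

```text
time: 19.57
tool_pos: [447.1, -140.2, 126.7]
tcp_rot: [3.142, -0.0, -3.058]
contact_force: [-0.4, 1.0, -0.6]
grip_width: 42.4
```

Request:
play_rows(moves=[160,0,0,0.8,0,160,0,0,0.8,0,160,0,0,0.8,0])

```text
time: 19.82
tool_pos: [447.1, -140.2, 125.9]
tcp_rot: [-3.142, 0.0, -3.058]
contact_force: [-1.0, 0.5, -0.7]
grip_width: 42.5
```

Request:
play_rows(moves=[138,0,0,0,0,134,0,0,0,0,130,0,0,0,0,120,0,0,0,0,105,0,0,0,0,85,0,0,0,0,70,0,0,0,0,70,0,0,0,0])

```text
time: 20.48
tool_pos: [447.1, -140.3, 125.9]
tcp_rot: [-3.141, 0.0, -3.058]
contact_force: [0.0, -0.3, 0.4]
grip_width: 65.7
```

```bash
python3 -c "
from h import *
d((447,-140,127.5),184.9)"
```

```text
now [ 447.1 -140.3  125.9] [-179.99    0.   -175.22] t 20.48 w 65.7 F [ 0.  -0.3  0.4]
shift [ 0.1  0.3 -1.6] turn -0.12 rows 0.03878182449551936
```

Request:
play_rows(moves=[70,0,0,-5,0,70,0,0,-15,0,70,0,0,-35,0,70,0,0,-65,0,70,0,0,-100,0,70,0,0,-125,0,70,0,0,-125,0])

```text
time: 21.07
tool_pos: [449.3, -141.3, 256.5]
tcp_rot: [-3.136, 0.009, -3.058]
contact_force: [-0.2, -0.1, 0.2]
grip_width: 66.7
```

```bash
python3 -c "
from h import *
d((594,-126,250),184.9)
c=bot.capture('top'); crop(c,'t16.png',330,130,130,170,3.5)"
```

```text
now [ 449.3 -141.3  256.5] [-179.69    0.5  -175.21] t 21.07 w 66.7 F [-0.2 -0.1  0.2]
shift [-145.5    3.1    6.5] turn -0.11 rows 3.493670757644155
```

View pics/t16.png

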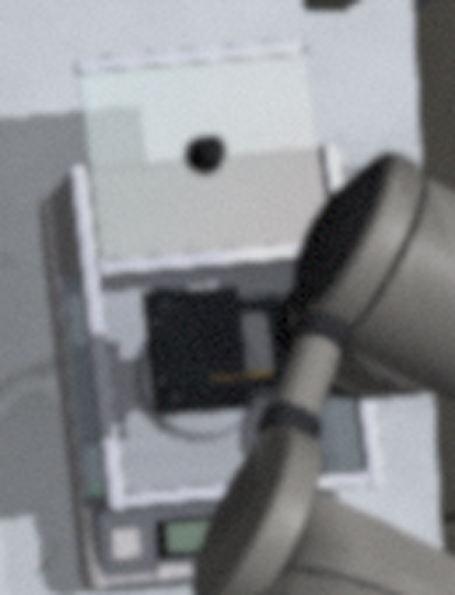

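```bash
python3 -c "
from h import *
c=bot.capture('top');s=bot.capture('side')
for z in (300,400,450): print('wrist top',z,ray(c,330+400/3.5,130+155/3.5,z).round(),'right',ray(c,330+440/3.5,130+170/3.5,z).round())
print('post foot',ray(c,428,130,0).round(),ray(c,420,128,0).round())
for z in (200,300,400,500,600): print('shelf edge lower',z,ray(c,400,93,z).round(),ray(c,400,28,z).round(), ray(s,425,45,z).round())
crop(c,'t17.png',300,0,260,300,2.2)
"
```

```text
wrist top 300 [ 565. -212.  300.] right [ 556. -236.  300.]
wrist top 400 [ 544. -175.  400.] right [ 536. -197.  400.]
wrist top 450 [ 534. -156.  450.] right [ 526. -177.  450.]
post foot [ 755. -284.    0.] [ 761. -262.    0.]
shelf edge lower 200 [ 785. -152.  200.] [ 953. -158.  200.] [ 955. -466.  200.]
shelf edge lower 300 [ 746. -124.  300.] [ 899. -129.  300.] [ 804. -343.  300.]
shelf edge lower 400 [708. -95. 400.] [ 845. -100.  400.] [ 653. -220.  400.]
shelf edge lower 500 [669. -67. 500.] [791. -71. 500.] [502. -96. 500.]
shelf edge lower 600 [630. -38. 600.] [737. -42. 600.] [351.  27. 600.]
```

View pics/t17.png

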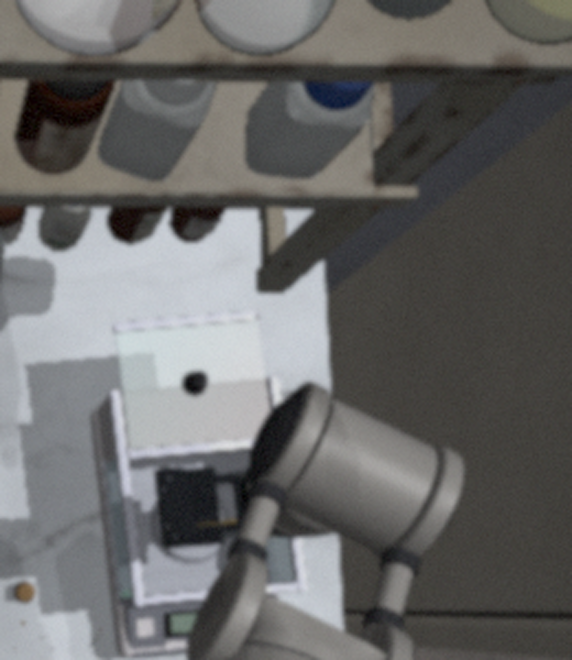

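Request:
play_rows(moves=[70,-40,1,0,0,70,-80,2,0,0,70,-115,3,0,0,70,-135,3,0,0,70,-145,3,0,0,70,-145,3,0,0,70,-145,3,0,0])

```text
time: 21.8
tool_pos: [590.7, -124.9, 248.8]
tcp_rot: [3.14, -0.004, -3.058]
contact_force: [1.2, 0.2, -0.1]
grip_width: 66.3
```

```bash
python3 -c "
from h import *
d((594,-126,182),184.9)
c=bot.capture('top'); crop(c,'t18.png',330,130,130,170,3.5)
c=bot.capture('side'); crop(c,'s18.png',310,110,160,140,4)"
```

```text
now [ 590.7 -124.9  248.8] [ 179.92   -0.21 -175.19] t 21.8 w 66.3 F [ 1.2  0.2 -0.1]
shift [-3.2 -1.4 66.8] turn -0.09 rows 1.6047784290424287
```

View pics/t18.png

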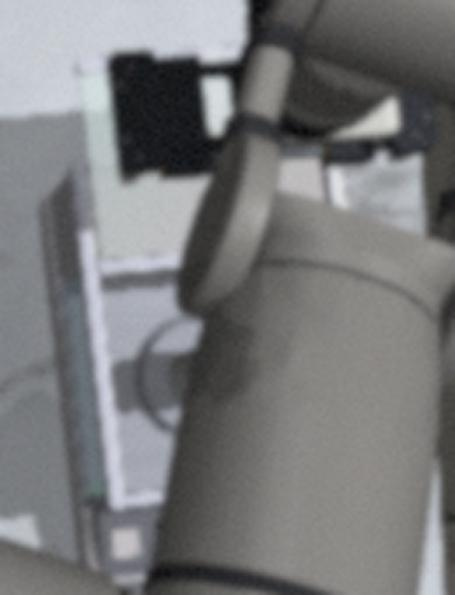

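View pics/s18.png

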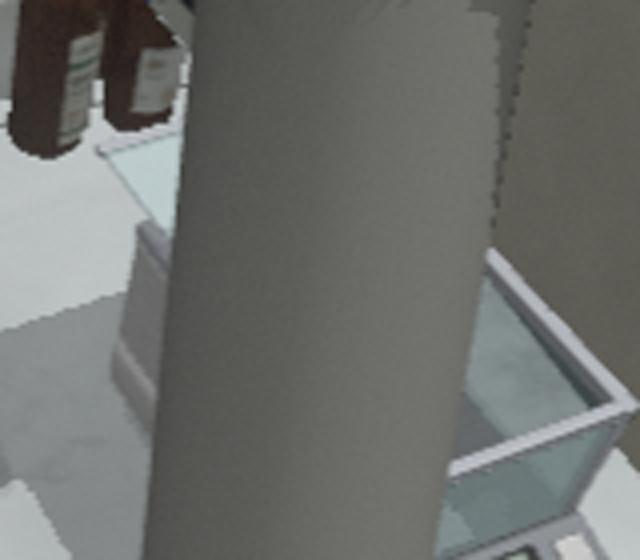

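Request:
play_rows(moves=[70,60,-10,0,0,70,80,-50,0,0,70,100,-90,0,0,70,120,-130,0,0,70,120,-170,0,0,70,120,-210,0,0,70,120,-250,0,0,70,120,-250,0,0])

```text
time: 22.57
tool_pos: [490.5, -389.4, 250.9]
tcp_rot: [-3.139, -0.0, -3.063]
contact_force: [-0.8, -0.1, 0.2]
grip_width: 66.3
```

```bash
python3 -c "
from h import *
d((594,-126,182),184.9)
c=bot.capture('top'); crop(c,'t18.png',330,130,130,170,3.5)
c=bot.capture('side'); crop(c,'s18.png',310,110,160,140,4)"
```

```text
now [ 490.5 -389.4  250.9] [-1.7987e+02 -1.0000e-02 -1.7548e+02] t 22.57 w 66.3 F [-0.8 -0.1  0.2]
shift [-123.9  254.4   68.9] turn -0.38 rows 6.984894092058903
```

View pics/t18.png

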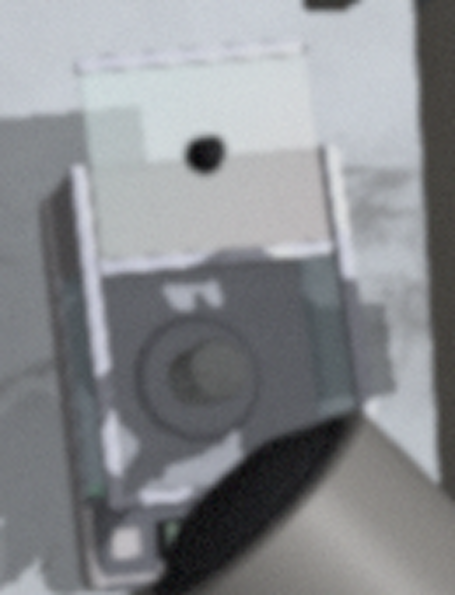

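View pics/s18.png

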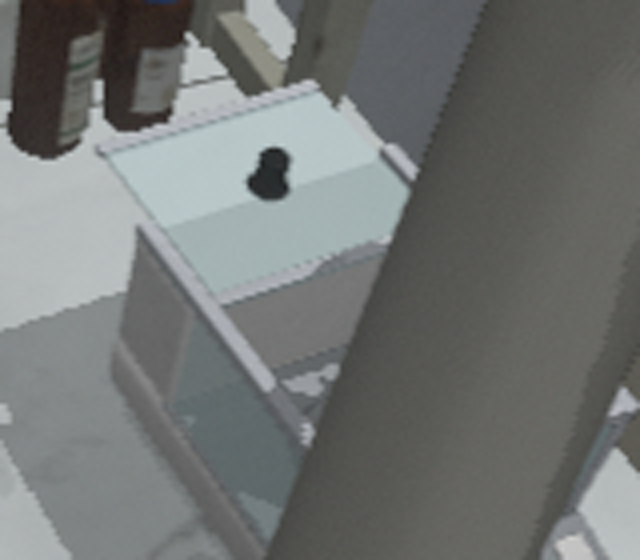

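```bash
python3 -c "
from h import *
c=bot.capture('top');s=bot.capture('side')
print('cap',ray(c,330+221/3.5,130+373/3.5,137),'pan',ray(c,330+197/3.5,130+378/3.5,66),'knob',ray(c,330+205/3.5,130+153/3.5,176),ray(s,310+275/4,110+157/4,177))
d((594,-126,250),184.9)"
```

```text
cap [ 444.05565157 -139.97592891  137.        ] pan [ 445.82000249 -140.49446624   66.        ] knob [ 591.93845622 -124.00327721  176.        ] [ 591.64061902 -128.64082732  177.        ]
now [ 491.7 -383.9  250.7] [ 1.7994e+02 -3.0000e-02 -1.7529e+02] t 22.77 w 66.9 F [ 0.7 -0.  -0.4]
shift [-123.1  248.6    0.7] turn -0.19 rows 6.65317280198606
```

Request:
play_rows(moves=[70,-20,40,0,0,70,-40,80,0,0,70,-60,120,0,0,70,-80,160,0,0,70,-98,200,0,0,70,-115,235,0,0,70,-122,248,0,0,70,-122,248,0,0])

```text
time: 23.43
tool_pos: [594.1, -119.8, 251.6]
tcp_rot: [3.14, 0.001, -3.051]
contact_force: [-0.1, -0.8, -0.6]
grip_width: 66.4
```

Request:
play_rows(moves=[70,0,0,0,0,70,0,0,0,0])

```text
time: 23.6
tool_pos: [592.9, -126.3, 251.3]
tcp_rot: [-3.141, -0.0, -3.057]
contact_force: [0.4, -0.3, 0.3]
grip_width: 66.5
```

```bash
python3 -c "
from h import *
d((593,-127,182),184.9)"
```

```text
now [ 592.9 -126.3  251.3] [-179.97   -0.   -175.13] t 23.6 w 66.5 F [ 0.4 -0.3  0.3]
shift [-0.  -0.7 69.3] turn -0.03 rows 1.6620018492422781
```

Request:
play_rows(moves=[70,0,0,30,0,70,0,0,50,0,70,0,0,62,0,70,0,0,69,0,70,0,0,69,0,70,0,0,69,0])

```text
time: 24.1
tool_pos: [593.4, -127.8, 182.4]
tcp_rot: [-3.141, 0.0, -3.059]
contact_force: [-0.4, -0.3, -0.5]
grip_width: 66.7
```

Request:
play_rows(moves=[150,0,0,0,0,170,0,0,0,0,190,0,0,0,0,205,0,0,0,0,215,0,0,0,0,215,0,0,0,0,215,0,0,0,0,215,0,0,0,0])

```text
time: 24.77
tool_pos: [593.7, -128.3, 182.0]
tcp_rot: [-3.139, 0.0, -3.058]
contact_force: [-0.7, 0.0, -0.1]
grip_width: 19.1
```

```bash
python3 -c "
from h import *
d((445,-140,182),184.9)"
```

```text
now [ 593.7 -128.3  182. ] [-1.7983e+02  1.0000e-02 -1.7521e+02] t 24.77 w 19.1 F [-0.7  0.  -0.1]
shift [149.1   0.8  -0. ] turn -0.11 rows 3.5766811674681125
```

Request:
play_rows(moves=[215,8,0,0,0,215,25,0,0,0,215,45,0,0,0,215,65,0,0,0,215,85,0,0,0,215,105,0,0,0,215,120,0,0,0,215,130,0,0,0])

```text
time: 25.43
tool_pos: [463.3, -140.4, 182.0]
tcp_rot: [-3.137, 0.001, -3.058]
contact_force: [2.9, -12.2, -6.6]
grip_width: 18.8
```

```bash
python3 -c "
from h import *
d((445,-140,182),184.9)"
```

```text
now [ 463.3 -140.4  182. ] [-1.7971e+02  6.0000e-02 -1.7523e+02] t 25.43 w 18.8 F [  2.9 -12.2  -6.6]
shift [18.2  1.9  0. ] turn -0.13 rows 0.4401115963582638
```

Request:
play_rows(moves=[215,3,1,0,0,215,6,1.2,0,0,215,9,1.4,0,0,215,12,1.6,0,0,215,12,1.6,0,0])

```text
time: 25.85
tool_pos: [452.4, -141.3, 182.0]
tcp_rot: [-3.134, 0.001, -3.058]
contact_force: [0.5, -18.1, -8.4]
grip_width: 19.1
```

Request:
play_rows(moves=[215,1,0,0,0,215,2,0,0,0,215,3,0,0,0,215,4,0,0,0,215,4,0,0,0])

```text
time: 26.27
tool_pos: [448.9, -141.7, 182.0]
tcp_rot: [-3.134, 0.002, -3.058]
contact_force: [1.7, -18.0, -8.7]
grip_width: 19.5
```

Request:
play_rows(moves=[215,1,-2,0,0,215,2,-4,0,0,215,2,-4,0,0])

```text
time: 26.52
tool_pos: [446.3, -142.2, 182.0]
tcp_rot: [-3.141, 0.0, -3.059]
contact_force: [0.5, -2.3, -1.0]
grip_width: 19.2
```

Request:
play_rows(moves=[215,1,0,0,0,215,2,0,0,0,215,3,0,0,0,215,3,0,0,0])

```text
time: 26.85
tool_pos: [445.0, -142.3, 182.0]
tcp_rot: [-3.14, 0.004, -3.058]
contact_force: [8.4, -3.2, -8.5]
grip_width: 19.0
```

Request:
play_rows(moves=[215,1,0,0,0,215,1,0,0,0,215,1,0,0,0])

```text
time: 27.1
tool_pos: [444.9, -142.3, 182.0]
tcp_rot: [-3.14, 0.006, -3.058]
contact_force: [11.8, -2.0, -9.9]
grip_width: 18.7
```

```bash
python3 -c "
from h import *
d((445,-140,182),184.9)"
```

```text
now [ 444.9 -142.3  182. ] [-179.9     0.35 -175.23] t 27.1 w 18.7 F [11.8 -2.  -9.9]
shift [-0.3  2.3  0. ] turn -0.13 rows 0.05528547955389841
```

Against the stop. Relax the x preload slightly, release, and retreat up.

Request:
play_rows(moves=[215,-1.5,0,0,0,200,-1.5,0,0,0,170,-1.5,0,0,0,120,-1.5,0,0,0,120,-1.5,0,0,0,120,-1.5,0,0,0,120,-1.5,0,0,0,120,-1.5,0,0,0])

```text
time: 27.77
tool_pos: [443.6, -141.8, 182.0]
tcp_rot: [3.142, -0.0, -3.058]
contact_force: [1.0, 0.1, 0.2]
grip_width: 48.1
```

Request:
play_rows(moves=[120,0,0,-10,0,120,0,0,-30,0,120,0,0,-60,0,120,0,0,-90,0,120,0,0,-100,0,120,0,0,-100,0])

```text
time: 28.27
tool_pos: [444.8, -142.5, 284.8]
tcp_rot: [-3.138, 0.005, -3.058]
contact_force: [-0.4, -0.7, -0.6]
grip_width: 48.2
```

Request:
play_rows(moves=[120,0,40,0,0,120,0,80,0,0,120,0,120,0,0,120,0,160,0,0,120,0,200,0,0,120,0,240,0,0,120,0,260,0,0,120,0,260,0,0])

```text
time: 28.93
tool_pos: [420.7, 120.6, 280.6]
tcp_rot: [3.14, -0.002, -3.054]
contact_force: [-0.8, 1.0, -0.4]
grip_width: 48.6
```

```bash
python3 -c "
from h import *
d((594,-126,182),184.9)
c=bot.capture('top'); crop(c,'t19.png',330,130,130,170,3.5)
print(ray(c,0,0,0))
c=bot.capture('side'); crop(c,'s19.png',310,110,160,140,4)"
```

```text
now [420.7 120.6 280.6] [ 1.7993e+02 -1.3000e-01 -1.7496e+02] t 28.93 w 48.6 F [-0.8  1.  -0.4]
shift [-151.  -260.8   98.6] turn 0.14 rows 7.60454839807856
[1136.36966661  942.32543996    0.        ]
```

View pics/t19.png

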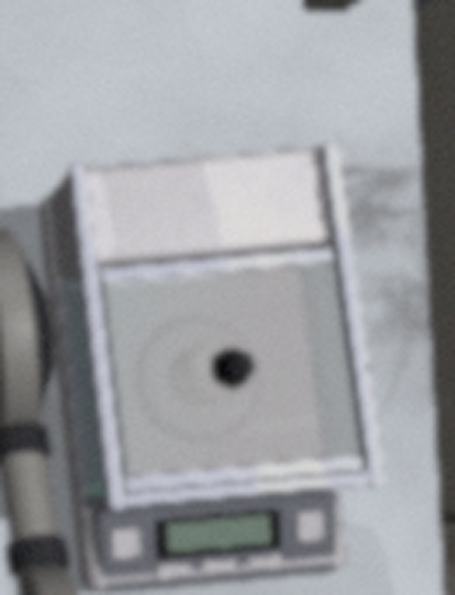

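View pics/s19.png

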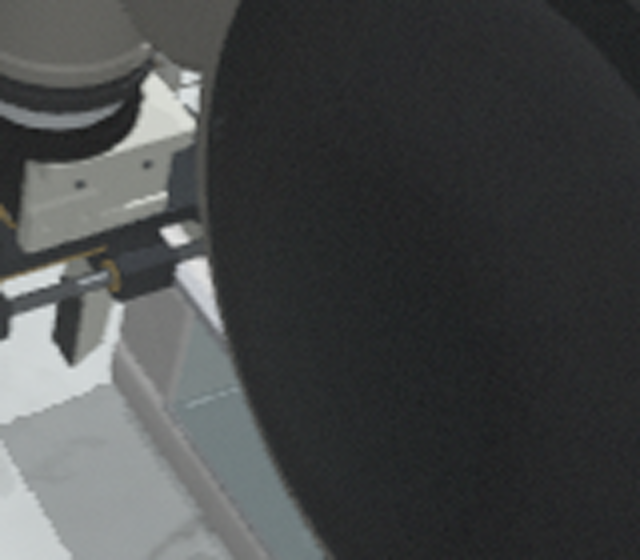

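```bash
python3 -c "
from h import *
c=bot.capture('top')
print('knob',ray(c,330+232/3.5,130+366/3.5,177))
cv2.imwrite('pics/top_end.png',c['color'][:,:,::-1])"
```

```text
knob [ 445.68757552 -137.19249029  177.        ]
```

View pics/top_end.png

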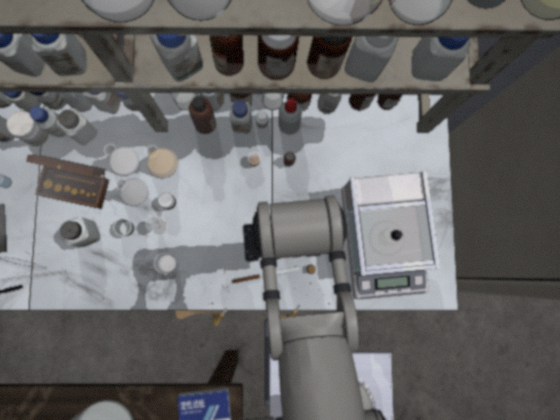

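```bash
python3 -c "
from plant import bot
print(bot.close_job())"
```

```text
the job is handed in; nothing more can be done
None
```

The jar is standing upright on the balance pan with the glass top shut over it. I handed the job in at about 29 s, within the 67 s limit.

**How it went:**
- **Standing the jar up:** My first try, lifting it by the cap in an arc, failed. It stayed level in the grip. I then loosened the grip a little at a time until it swung upright under its own weight, set it on the bench and let go. The side and top pictures showed it standing.
- **Onto the pan:** I gripped it again by the cap, lowered it gently until it rested on the pan, and released it.
- **Closing the lid:** I pulled the top shut by its knob. Along the way a sideways force built up to about 18 N because I corrected in the wrong direction once. I then fixed it.

**Last checks:**
- **Jar position:** Before the lid was closed, the top view put the jar about 2 mm from the pan's centre, upright. After closing, I could only see it faintly through the glass in the top view, and the arm blocked the side view, so I didn't measure it again.
- **Lid:** The tool stopped with about 12 N pushing back, which fits the lid being against its front stop. The knob measured within about 4 mm of the point above the pan's centre, almost all of it sideways and less than 1 mm along the slide.
- **Other objects:** The ones visible in the last top view look unmoved. I judged this by eye.
- **Camera disagreement:** The two cameras differed by up to about 6 mm on the standing jar's x position, so I relied on the top view and the tool position.

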